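Load the delivery tote in reverse order

TASK

The four containers on the wire rack stand in delivery order, the first drop beside the rack's upright steel end plate. Load all four into the four-bay plywood tote in the reverse order, one to a bay: the one beside the rack's end plate goes in the bay farthest from the tote's upright handle end, the next one in the bay beside that, and so on, until the last stands in the bay at the handle. Tip none of them over on the way, do not drop them in, and leave each standing flat on the floor of its bay.

Things in the scene. Friction and masses are not known exactly. Their poses are not given: they have to be found in the camera images.
- rack: Fixed low grey rack, wire rails along its sides, four seats in a row. Origin: centre of underside, on the table; y along the row to the upright steel end plate (y = +165 mm, 6 mm thick, 85 high). Deck 90 (x) by 330 (y), 12 thick. Seat centres x = 0, y = +117, +39, -39, -117, any order; seat tops at z = 16; rails at x = -41, +41, tops at z = 27 mm.
- tote: Fixed plywood tote, four open bays in a row. Origin: centre of underside, on the table; y along the row to the upright end with bar handle (y = +164 mm, 12 mm thick, 90 high, 90 wide). Bay centres x = 0, y = +117, +39, -39, -117; each bay 82 (x) by 74 (y) inside, floor at z = 12; walls and dividers 4 thick, tops at z = 28 mm.
- slim: Tall slim white round bottle with narrow grey cap: body 38 mm diameter and straight to 78 mm, 100 mm high in all, about 120 g. Loose. Origin: centre of its underside; z up along its axis.
- jar: Squat wide white round jar with a wide flat grey lid: body 54 mm diameter to 54 mm height, lid 56 mm diameter, 70 mm high in all, about 200 g. Loose. Origin: centre of its underside; z up along its axis.
- tin: Oblong bare-metal tin with a small off-centre grey cap: 34 mm (x) by 50 mm (y), straight to 78 mm, 90 mm high in all, about 180 g. Its 34 mm side lies roughly across the row at the start. Loose. Origin: centre of its underside; z up along its axis.
- spout: White round bottle with a grey pointed cone spout: body 48 mm diameter and straight to 58 mm, 88 mm high in all, about 160 g. Loose. Origin: centre of its underside; z up along its axis.
- seat_slim: Seat of the slim bottle. Fixed black rubber square, 66 x 66 x 4 mm thick, on the rack deck under the slim bottle at the start. It marks the place where that container started and stays there all the time. Origin: centre of its underside, 12 mm above the table; y axis along the rack's row.
- seat_jar: Seat of the jar. Fixed black rubber square, 66 x 66 x 4 mm thick, on the rack deck under the jar at the start. It marks the place where that container started and stays there all the time. Origin: centre of its underside, 12 mm above the table; y axis along the rack's row.
- seat_tin: Seat of the tin. Fixed black rubber square, 66 x 66 x 4 mm thick, on the rack deck under the tin at the start. It marks the place where that container started and stays there all the time. Origin: centre of its underside, 12 mm above the table; y axis along the rack's row.
- seat_spout: Seat of the spout bottle. Fixed black rubber square, 66 x 66 x 4 mm thick, on the rack deck under the spout bottle at the start. It marks the place where that container started and stays there all the time. Origin: centre of its underside, 12 mm above the table; y axis along the rack's row.
Mind the look-alikes: they are no part of the job. Leave any green, red or turquoise look-alike of the slim alone.

How it is judged (in metres and radians):
At the end, for the whole second after the job is handed in: Each container stands on its bay floor (height within 4 mm, tilt under 0.12 rad), within 25 mm along and 30 mm across the row of the bay centre (the bay walls are closer), at rest (under 20 mm/s), in the bay whose y in the tote is the negative of its own seat's y in the rack (((y of seat_slim in the frame of rack between 0.087 and 0.147 m and y of slim in the frame of tote between -0.142 and -0.092 m) or (y of seat_slim in the frame of rack between 0.009 and 0.069 m and y of slim in the frame of tote between -0.064 and -0.014 m) or (y of seat_slim in the frame of rack between -0.069 and -0.009 m and y of slim in the frame of tote between 0.014 and 0.064 m) or (y of seat_slim in the frame of rack between -0.147 and -0.087 m and y of slim in the frame of tote between 0.092 and 0.142 m)) and x of slim in the frame of tote between -0.03 and 0.03 m and z of slim in the frame of tote between 0.008 and 0.016 m and angle between each of slim, jar, tin, spout's own z axis and vertical below 0.12 rad and linear speed of each of slim, jar, tin, spout below 0.02 m/s and ((y of seat_jar in the frame of rack between 0.087 and 0.147 m and y of jar in the frame of tote between -0.142 and -0.092 m) or (y of seat_jar in the frame of rack between 0.009 and 0.069 m and y of jar in the frame of tote between -0.064 and -0.014 m) or (y of seat_jar in the frame of rack between -0.069 and -0.009 m and y of jar in the frame of tote between 0.014 and 0.064 m) or (y of seat_jar in the frame of rack between -0.147 and -0.087 m and y of jar in the frame of tote between 0.092 and 0.142 m)) and x of jar in the frame of tote between -0.03 and 0.03 m and z of jar in the frame of tote between 0.008 and 0.016 m and ((y of seat_tin in the frame of rack between 0.087 and 0.147 m and y of tin in the frame of tote between -0.142 and -0.092 m) or (y of seat_tin in the frame of rack between 0.009 and 0.069 m and y of tin in the frame of tote between -0.064 and -0.014 m) or (y of seat_tin in the frame of rack between -0.069 and -0.009 m and y of tin in the frame of tote between 0.014 and 0.064 m) or (y of seat_tin in the frame of rack between -0.147 and -0.087 m and y of tin in the frame of tote between 0.092 and 0.142 m)) and x of tin in the frame of tote between -0.03 and 0.03 m and z of tin in the frame of tote between 0.008 and 0.016 m and ((y of seat_spout in the frame of rack between 0.087 and 0.147 m and y of spout in the frame of tote between -0.142 and -0.092 m) or (y of seat_spout in the frame of rack between 0.009 and 0.069 m and y of spout in the frame of tote between -0.064 and -0.014 m) or (y of seat_spout in the frame of rack between -0.069 and -0.009 m and y of spout in the frame of tote between 0.014 and 0.064 m) or (y of seat_spout in the frame of rack between -0.147 and -0.087 m and y of spout in the frame of tote between 0.092 and 0.142 m)) and x of spout in the frame of tote between -0.03 and 0.03 m and z of spout in the frame of tote between 0.008 and 0.016 m); the robot touches nothing.
It fails at once if a container is tipped over (more than 0.7 rad) (angle between any of slim, jar, tin, spout's own z axis and vertical above 0.7 rad).
It fails at once if a container is dropped: it falls free of the fingers at over 0.7 m/s (a fall of about 25 mm) ((linear speed of slim above 0.7 m/s and contact force between slim and the fingers below 0.2 N) or (linear speed of jar above 0.7 m/s and contact force between jar and the fingers below 0.2 N) or (linear speed of tin above 0.7 m/s and contact force between tin and the fingers below 0.2 N) or (linear speed of spout above 0.7 m/s and contact force between spout and the fingers below 0.2 N)).
It also fails if it takes over 106 s, if anything falls off the work surface, if the arm or the gripper's body presses on something with over 40 N, if the wrist force passes 120 N, or if a joint passes its speed limit or range.

ROBOT

A 7-joint arm with a two-finger parallel gripper is mounted at the origin on the work surface. World frame = base frame: x ahead of the robot, y to its left, z up, the work surface at z = 0. Lengths are in mm, angles in rad, forces in N, time in s.
With the tool pointing down it reaches from about 350 to 900 mm from the base axis. Payload 19.9 kg.
Tool frame: the origin (TCP) lies midway between the tips of the shut fingers; the grasp point (between the pads) lies 19 mm behind it; z points along the fingers, y is the line along which they close (so a half turn about z gives the same grasp; the last joint's range is limited). The gripper opens to 94 mm and grips with 3 to 60 N. Pads are 16 mm wide; open, the fingers measure 119 mm over their backs; the gripper's body (75 mm by 177 mm) begins 78 mm behind the grasp point.
Start: joints at [1.069, 0.417, -0.01, 1.614, 0.005, 1.111, -0.053], TCP at [277.346, -560.07, 205.425] pointing down, gripper open.
Joint ranges: [-2.81, 2.81], [-0.39, 2.02], [-1.27, 1.25], [0.06, 2.57], [-1.19, 4.33], [0.19, 2], [-2.82, 2.82]. Speed limits (rad/s): [1.89, 1.89, 2.39, 2.39, 3.01, 3.01, 3.01].

INTERFACE

Orientations are given as a unit quaternion [x, y, z, w].
In Python, from station import env gives the robot as it stands.
- The arm moves only by the tool arm_command, never from a script. Its argument "increments" is a list of rows, each a list of 3 entries, a list of its own where there are three numbers: the shift along the tool's x, y, z in shares of 75 cm (1.0 is 75 cm), then the turn, a rotation vector about the tool's x, y, z in normalised numbers (1 is 4 rad), then the finger opening in mm, from 0 to 94. A call has 1 to 10 rows; each row is the pose to reach, as a shift and turn from the pose commanded when the call began, along the tool's axes at that moment; what a row does not reach only later rows make up. A row lasts 1/10 s, in which the tool goes at most 50 mm and 8.59 degrees, less where a joint would pass 70% of its speed; a pose out of reach is approached as far as the arm can. A shift or turn number past 1, either way, is cut back to 1. A call with a gripper value outside its range is refused whole. The fingers move at their own pace and stop on an object; the grip force is fixed at half the most. Time passes only in rows, so rows that repeat a pose let the fingers close. It gives the time, the measured TCP pose, the force, the opening and the grip force at its end, in the units of the state.
- env.sense(): the state, without advancing time (a new reading comes with each control period).
- env.get_image(name): name is "side" or "top" or "wrist"; returns the picture (400x640x3 uint8, red, green, blue); there is no depth.
- env.camera_model(name): a dict with "K" (3x3 intrinsics, pixels), "R" (3x3) and "t" (3): a world point X has camera coordinates R X + t. Camera axes: x right, y down, z forward; pixel columns grow to the right and rows downward; lengths in mm; the calibration is good to about 2 mm. The wrist camera is an equidistant fisheye: a pixel r from the principal point sees the ray r / f radians off the axis. A picture is of the moment at which its call begins: read the wrist's pose just before it. camera_model takes no time and is no camera call; for the wrist camera it gives the pose at the moment of the call.
- env.sign_off(): hands the job in; it is judged then, once.
The state is a dict: "time_s": time; "qpos": joint angles; "dq": joint speeds; "effort": joint torques, N m; "eef_pos": TCP position; "tool_rot": TCP orientation; "contact_force": force on the tool from outside, world axes, zero at the start; "wrist_torque": the same for the moment, N m; "opening": finger opening in mm; "gripper_force": force on a finger pad.
Only numpy, scipy, OpenCV 4.12 (cv2) and the standard library are available. Lean on these libraries where they do the work, as an engineer would, in place of code of your own. Each camera call takes 0.05 s, during which the arm holds its last target. There are 200 camera calls.

## Working session

There is one attempt and no reset: what is moved stays moved. The work goes in short steps, Python scripts to look and compute and a tool call to move; the robot and the scene stay as the last step left them, time stands still between calls to the robot, and variables do not carry over. Pictures are saved under pics/ and viewed, at most 14 in all, crops included, and the job is handed in when it is done.

Besides the shell and the picture viewer there is one more tool, called after "Emit:" by a JSON object that holds its "method" and its "body", one argument or row to a line. arm_command: Moves the arm, as the interface text tells. Its arguments: {"type":"object","properties":{"increments":{"type":"array","items":{"type":"array"}}},"required":["increments"]}

```bash
mkdir -p pics; ls
python3 - <<'E'
from station import env
import cv2,numpy as np
s=env.sense();print(s)
for n in("side","top"):
    cv2.imwrite(f"pics/{n}0.png",env.get_image(n)[:,:,::-1]);m=env.camera_model(n);print(n,m)
E
```

```text
pics
{'time_s': 0.0, 'qpos': array([ 1.06947527,  0.41795956, -0.01029703,  1.61416416,  0.0046911 ,
        1.11064518, -0.05301116]), 'dq': array([ 1.71262517e-03, -3.30948748e-04,  6.61384727e-05,  2.53145528e-04,
        1.87050205e-03,  2.30634035e-04, -2.69812020e-04]), 'effort': array([-6.56911416e-04, -8.51278210e+01,  6.37059342e-01, -4.25996375e+01,
       -4.91002947e-02,  1.88227720e-02,  9.56043777e-05]), 'eef_pos': array([ 277.19808065, -559.76948955,  204.83849816]), 'tool_rot': array([ 9.73688037e-01,  2.27884347e-01, -1.71046938e-04, -5.50243103e-04]), 'contact_force': array([0.10295864, 0.40035714, 0.51697989]), 'wrist_torque': array([-0.00806026, -0.00856815,  0.00078876]), 'gripper_force': 0.0, 'opening': 94.11947222134374}
side {'K': array([[481.86064903,   0.        , 309.45430821],
       [  0.        , 481.86064903, 195.5776865 ],
       [  0.        ,   0.        ,   1.        ]]), 'R': array([[-0.8128878 , -0.5823438 ,  0.00944084],
       [-0.43017336,  0.58938913, -0.68379187],
       [ 0.39263763, -0.55990727, -0.72961603]]), 't': array([467.49532085, 329.62729265, 623.62156989])}
top {'K': array([[385.55185192,   0.        , 326.97434198],
       [  0.        , 385.55185192, 199.42181765],
       [  0.        ,   0.        ,   1.        ]]), 'R': array([[ 0.00800889, -0.99949963,  0.03059985],
       [-0.99751714, -0.01012664, -0.06969217],
       [ 0.06996718, -0.02996572, -0.99709912]]), 't': array([-102.5066867 ,  599.21380737,  861.54007759])}
```

View pics/side0.png

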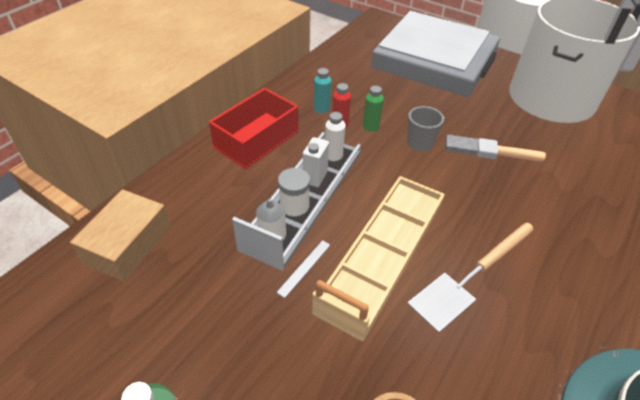

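View pics/top0.png

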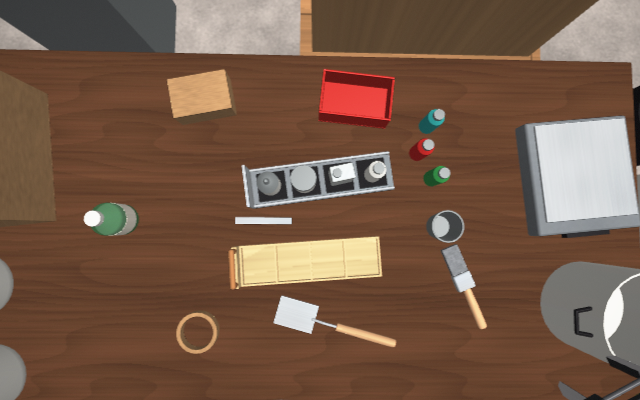

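Side: rack end plate at about (262,240), with the spout beside it, then jar, tin and the white slim at (335,135). The tote handle is at (343,300). Top: rack plate at (247,186), spout (268,183), jar (303,178), tin (342,173), slim (376,170). The tote handle is at (233,267). I'll enlarge both views to take the pixels and confirm which containers are meant.

Run:
```python
import cv2
a=cv2.imread("pics/top0.png")[145:295,225:400];cv2.imwrite("pics/topc.png",cv2.resize(a,None,fx=4,fy=4,interpolation=cv2.INTER_CUBIC))
a=cv2.imread("pics/side0.png")[105:340,225:450];cv2.imwrite("pics/sidec.png",cv2.resize(a,None,fx=2.5,fy=2.5,interpolation=cv2.INTER_CUBIC))
```

```text
(no output)
```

View pics/topc.png

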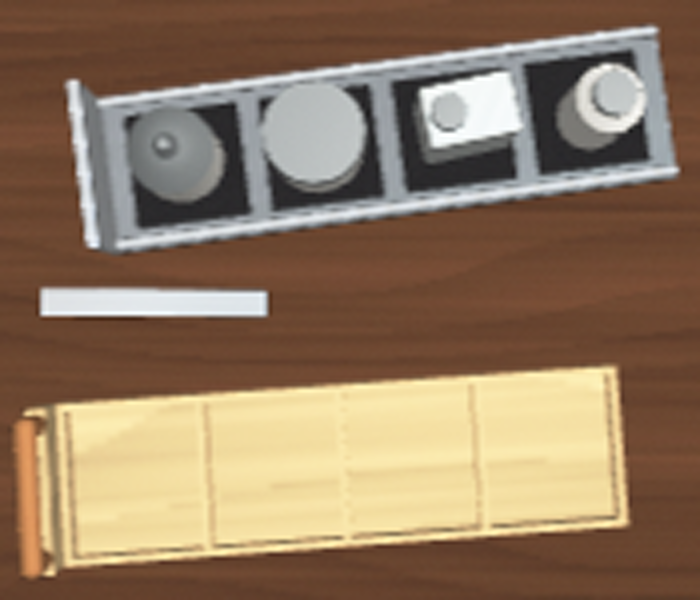

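View pics/sidec.png

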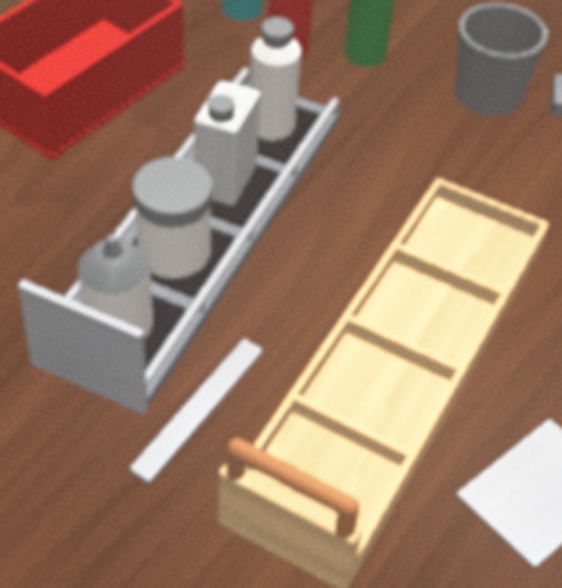

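Crop: beside the plate stands the spout (cone, top crop (163,143)), then jar (313,133), tin (cap 449,111) and the white slim (612,90). The green, red and turquoise bottles stand off the rack and are the look-alikes. Next: triangulate matched points.

```bash
cat > h.py <<'E'
from station import env
import cv2,numpy as np
M={n:env.camera_model(n) for n in("side","top")}
P={n:m["K"]@np.c_[m["R"],m["t"]] for n,m in M.items()}
def tri(t,s):
    t=np.array(t,float).reshape(-1,2)/4+[225,145]-.375; s=np.array(s,float).reshape(-1,2)/2.5+[225,105]-.3
    X=cv2.triangulatePoints(P["top"],P["side"],t.T,s.T);X=(X[:3]/X[3]).T
    h=np.c_[X,np.ones(len(X))]@P["top"].T; e=np.linalg.norm(h[:,:2]/h[:,2:]-t,axis=1)
    return X,e
def plane(pt,z,n="top"):
    m=M[n];c=-m["R"].T@m["t"];d=m["R"].T@np.linalg.solve(m["K"],[*pt,1]);return c+d*(z-c[2])/d[2]
def fit(loc,X):
    loc=np.array(loc,float);a=loc-loc.mean(0);b=X[:,:2]-X[:,:2].mean(0)
    yaw=np.arctan2((a[:,0]*b[:,1]-a[:,1]*b[:,0]).sum(),(a*b).sum());c,s=np.cos(yaw),np.sin(yaw);R=np.array([[c,-s],[s,c]])
    t=X[:,:2].mean(0)-R@loc.mean(0);return t,yaw,X[:,:2]-(loc@R.T+t)
E
python3 - <<'E'
from h import *
np.set_printoptions(precision=1,suppress=True)
X,e=tri([(163,143),(313,133),(449,111),(612,90)],[(113,243),(172,187),(221,101),(278,26)])
print("tops",np.c_[X,e])
X,e=tri([(617,367),(628,524),(472,384),(487,527),(341,392),(349,539),(206,403),(211,548)],[(438,180),(547,222),(398,252),(497,298),(349,325),(453,374),(294,405),(403,459)])
print(np.c_[X,e]);t,y,r=fit([(45,-160),(-45,-160),(41,-78),(-41,-78),(41,0),(-41,0),(41,78),(-41,78)],X);print("tote",t,np.round(y,3),r.ravel())
X,e=tri([(657,30),(678,170),(72,83),(92,247)],[(245,72),(335,100),(24,285),(141,332)])
print(np.c_[X,e]);t,y,r=fit([(41,-165),(-41,-165),(45,165),(-45,165)],X);print("rack",t,np.round(y,3),r.ravel())
X,e=tri([(417,87),(517,70),(524,128),(430,147)],[(196,115),(227,82),(262,93),(232,130)]);print("tin",np.c_[X,e])
E
```

```text
tops [[ 632.1   33.7   98.7    0.7]
 [ 641.5  -43.4   82.1    0.1]
 [ 650.8 -114.9  106.3    0.1]
 [ 659.6 -199.4  117.4    1. ]]
[[ 516.2 -216.5   24.1    0.2]
 [ 428.1 -222.    27.1    0.2]
 [ 505.1 -134.1   22.3    0.6]
 [ 426.4 -142.3   17.4    0.6]
 [ 500.5  -59.2   16.3    0.3]
 [ 419.9  -63.6   18.5    0.8]
 [ 494.8   18.4   14.6    0.3]
 [ 414.5   14.3   18.2    0.8]]
tote [460.3 -60.7] 0.073 [-0.6  0.6  1.1  1.6 -1.7  1.4  1.3 -0.8 -0.7 -1.5  0.5  0.1 -0.7 -1.6
  0.8  0.2]
[[ 712.7 -240.6   19.2    0.2]
 [ 630.5 -252.    22.     0.1]
 [ 665.7   84.8   82.     0.7]
 [ 578.9   72.3   85.     0.2]]
rack [646.9 -83.9] 0.15 [ 0.6  0.3 -0.6  1.1 -1.1 -1.2  1.1 -0.3]
tin [[ 663.   -99.2   97.9    1. ]
 [ 674.1 -153.5   86.6    1.2]
 [ 643.5 -156.6   88.9    0.7]
 [ 633.7 -105.3   94.3    0.1]]
```

Heights agree: tops measured at 99/82/106/117 mm against 104/86/106/116 expected, tote rim about 26 and plate top about 84. The containers lie on the fitted seats. Now I check where the arm is relative to the pot before moving, and get the numbers for the first move.

```bash
cat >> h.py <<'E'
from scipy.spatial.transform import Rotation as Ro
def theta(q): 
    x=Ro.from_quat(q).as_matrix()[:,0];return np.arctan2(x[1],x[0])
def go(p,th):
    s=env.sense();R=Ro.from_quat(s["tool_rot"]);th0=theta(s["tool_rot"])
    G=Ro.from_matrix(np.array([[np.cos(th),np.sin(th),0],[np.sin(th),-np.cos(th),0],[0,0,-1]]))
    print("now",s["eef_pos"].round(1),round(th0,3),"t",round(s["time_s"],1),"open",round(s["opening"],1),"| shift",R.inv().apply(np.array(p)-s["eef_pos"]).round(1),"rot",(R.inv()*G).as_rotvec().round(3))
E
python3 - <<'E'
from h import *
for n in M:
    h=P[n]@[277,-560,205,1];print(n,h[:2]/h[2])
for pt,z in(((325.5-.0,0),0),):pass
print("pot base top-view px(545,310)",plane((545,310),0).round(), "rim(605,330)z200",plane((605,330),200).round())
go((560,-80,320),1.72)
go((277,-560,320),.46)
E
```

```text
side [616.07303617  55.93385412]
top [585.95914067 374.20041969]
pot base top-view px(545,310) [ 347. -611.    0.] rim(605,330)z200 [ 354. -602.  200.]
now [ 277.2 -559.8  204.9] 0.46 t 0.1 open 93.9 | shift [ 466.3 -304.6 -114.8] rot [-1.00e-03 -1.00e-03 -1.26e+00]
now [ 277.2 -559.8  204.9] 0.46 t 0.1 open 93.9 | shift [  -0.3   -0.  -115.1] rot [-0.001  0.    -0.   ]
```

The rows are not in the units I measure in: shifts go in shares of 75 cm and turns go in shares of 4 rad. I convert before sending: -150 mm / 750 = -0.2, -120 mm / 750 = -0.16.

Emit:
{"method": "arm_command", "body": {
  "increments": [
    [[0,0,-0.0533],[0,0,0],94],
    [[0,0,-0.1067],[0,0,0],94],
    [[0,0,-0.16],[0,0,0],94],
    [[0,0,-0.2],[0,0,0],94],
    [[0,0,-0.2],[0,0,0],94]
  ]
}}

```text
time_s: 0.6
eef_pos: [277.9, -561.1, 359.5]
tool_rot: [0.974, 0.228, 0.001, 0.003]
contact_force: [0.4, -0.3, -0.5]
opening: 94.0
gripper_force: 0.0
```

In the tool's units: 466 mm / 750 = 0.6213, 420 mm / 750 = 0.56, -1.26 rad / 4 = -0.315.

Emit:
{"method": "arm_command", "body": {
  "increments": [
    [[0.0627,-0.04,0],[0,0,-0.0325],94],
    [[0.1253,-0.08,0],[0,0,-0.065],94],
    [[0.1867,-0.12,0],[0,0,-0.0975],94],
    [[0.2493,-0.16,0.0067],[0,0,-0.13],94],
    [[0.312,-0.2,0.0133],[0,0,-0.1625],94],
    [[0.3733,-0.24,0.02],[0,0,-0.195],94],
    [[0.436,-0.28,0.0267],[0,0,-0.225],94],
    [[0.4987,-0.3267,0.0333],[0,0,-0.2575],94],
    [[0.56,-0.3667,0.04],[0,0,-0.2875],94],
    [[0.6213,-0.4067,0.0467],[0,0,-0.315],94]
  ]
}}

```text
time_s: 1.6
eef_pos: [530.7, -128.5, 324.9]
tool_rot: [0.651, 0.759, -0.0, -0.0]
contact_force: [0.8, -1.5, 0.4]
opening: 94.0
gripper_force: 0.0
```

Emit:
{"method": "arm_command", "body": {
  "increments": [
    [[0,0,0],[0,0,0],94],
    [[0,0,0],[0,0,0],94],
    [[0,0,0],[0,0,0],94],
    [[0,0,0],[0,0,0],94],
    [[0,0,0],[0,0,0],94]
  ]
}}

```text
time_s: 2.1
eef_pos: [530.1, -131.3, 325.7]
tool_rot: [0.653, 0.757, -0.0, 0.0]
contact_force: [-0.5, 0.7, 0.1]
opening: 94.0
gripper_force: 0.0
```

Run:
```python
from h import *
go((600,-120,320),1.72)
m=env.camera_model("wrist");cv2.imwrite("pics/w1.png",env.get_image("wrist")[:,:,::-1]);np.savez("w1.npz",**m);print(m)
f=m["K"][0,0]
def pw(X):
    c=m["R"]@X+m["t"];r=np.hypot(*c[:2]);a=np.arctan2(r,c[2]);return m["K"][:2,2]+f*a*c[:2]/r
for X in((629.4,31.8,104),(641.1,-45.3,86),(653,-124,106),(660,-199.4,116)):print(pw(np.array(X)))
```

```text
now [ 530.1 -131.3  325.7] 1.718 t 2.1 open 94.0 | shift [ 1.  70.8  5.7] rot [-0.     0.    -0.002]
{'K': array([[309.70691629,   0.        , 314.20988259],
       [  0.        , 309.70691629, 200.60050292],
       [  0.        ,   0.        ,   1.        ]]), 'R': array([[ 9.89373679e-01,  1.45394925e-01,  1.96542455e-04],
       [ 1.40591408e-01, -9.57029882e-01,  2.53629377e-01],
       [ 3.70645211e-02, -2.50906597e-01, -9.67301453e-01]]), 't': array([-505.47882942, -256.98724367,  453.70176804])}
[407.22828533  68.90374942]
[403.15658658 126.60736691]
[404.85031721 186.08857727]
[399.70296637 241.02933817]
```

View pics/w1.png

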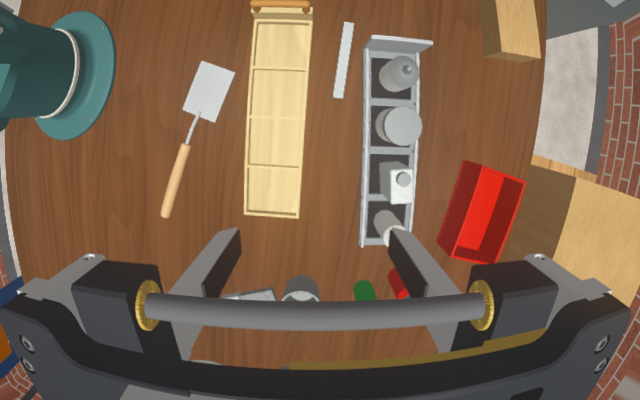

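The wrist view agrees: spout tip at (404,66), jar (402,125), tin cap (403,178), slim (385,225), all within about 3 px of the predictions apart from the slim's half-hidden cap. The tote handle end is at the top. Slim first: over its axis (661,-200), then down to TCP z=42.

In the tool's units: 180 mm / 750 = 0.24, 119 mm / 750 = 0.1587.

Emit:
{"method": "arm_command", "body": {
  "increments": [
    [[-0.0387,0.0533,0.02],[0,0,0],94],
    [[-0.0773,0.1067,0.04],[0,0,0],94],
    [[-0.116,0.1587,0.0667],[0,0,0],94],
    [[-0.116,0.1587,0.12],[0,0,0],94],
    [[-0.116,0.1587,0.1733],[0,0,0],94],
    [[-0.116,0.1587,0.2267],[0,0,0],94],
    [[-0.116,0.1587,0.24],[0,0,0],94],
    [[-0.116,0.1587,0.24],[0,0,0],94],
    [[-0.116,0.1587,0.24],[0,0,0],94]
  ]
}}

```text
time_s: 3.05
eef_pos: [661.9, -199.1, 147.9]
tool_rot: [0.653, 0.758, 0.001, 0.001]
contact_force: [0.2, -0.5, 0.8]
opening: 94.0
gripper_force: 0.0
```

Run:
```python
from h import *
go((661,-200,42),1.72)
for n,p,z in(("spout",(163,143),104),("jar",(313,133),86),("tincap",(449,111),106),("slim",(612,90),116)):
    print(n,plane(np.array(p)/4+[225,145]-.375,z).round(1))
m=env.camera_model("wrist");cv2.imwrite("pics/w2.png",env.get_image("wrist")[:,:,::-1]);np.savez("w2.npz",**m)
```

```text
now [ 661.9 -199.1  147.9] 1.719 t 3.0 open 94.0 | shift [ -0.7  -1.3 105.9] rot [ 0.002  0.001 -0.001]
spout [632.8  33.8 104. ]
jar [641.2 -43.4  86. ]
tincap [ 651.1 -114.8  106. ]
slim [ 661.6 -198.6  116. ]
```

View pics/w2.png

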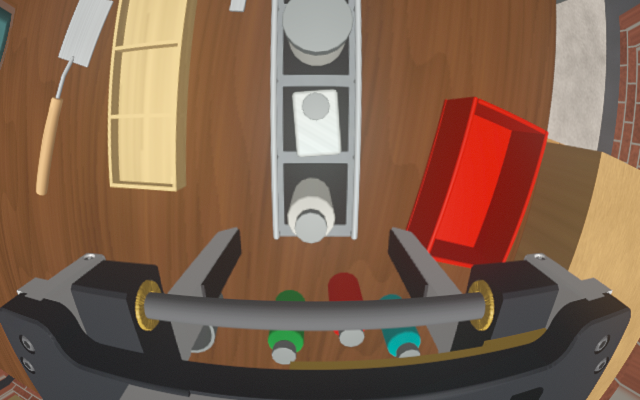

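The white slim's cap is at (312,227), midway between the finger tips (238 and 392). The green, red and turquoise look-alikes stand clear below it. Descend and grip.

In the tool's units: 106 mm / 750 = 0.1413, 90 mm / 750 = 0.12.

Emit:
{"method": "arm_command", "body": {
  "increments": [
    [[0,-0.0013,0.04],[0,0,0],94],
    [[0,-0.0013,0.08],[0,0,0],94],
    [[0,-0.0013,0.12],[0,0,0],94],
    [[0,-0.0013,0.1413],[0,0,0],94],
    [[0,-0.0013,0.1413],[0,0,0],94],
    [[0,-0.0013,0.1413],[0,0,0],94],
    [[0,-0.0013,0.1413],[0,0,0],30],
    [[0,-0.0013,0.1413],[0,0,0],30],
    [[0,-0.0013,0.1413],[0,0,0],30],
    [[0,-0.0013,0.1413],[0,0,0],30]
  ]
}}

```text
time_s: 4.1
eef_pos: [660.2, -199.0, 40.1]
tool_rot: [0.653, 0.758, 0.0, 0.0]
contact_force: [-0.1, -0.6, -0.6]
opening: 65.6
gripper_force: 0.0
```

Emit:
{"method": "arm_command", "body": {
  "increments": [
    [[0,0,0],[0,0,0],30],
    [[0,0,0],[0,0,0],30],
    [[0,0,0],[0,0,0],30],
    [[0,0,0],[0,0,0],30]
  ]
}}

```text
time_s: 4.5
eef_pos: [659.9, -198.9, 39.6]
tool_rot: [0.653, 0.758, -0.0, -0.0]
contact_force: [-0.6, 0.1, 0.4]
opening: 37.5
gripper_force: 30.0
```

Emit:
{"method": "arm_command", "body": {
  "increments": [
    [[0,0,-0.0133],[0,0,0],30],
    [[0,0,-0.0467],[0,0,0],30],
    [[0,0,-0.0867],[0,0,0],30],
    [[0,0,-0.1267],[0,0,0],30],
    [[0,0,-0.1667],[0,0,0],30],
    [[0,0,-0.1867],[0,0,0],30],
    [[0,0,-0.1867],[0,0,0],30]
  ]
}}

```text
time_s: 5.2
eef_pos: [660.9, -199.0, 181.9]
tool_rot: [0.653, 0.758, 0.001, 0.001]
contact_force: [0.4, 0.3, -2.7]
opening: 37.7
gripper_force: 30.0
```

Run:
```python
from h import *
go((451.8,56,178),1.644)
c,s=np.cos(.073),np.sin(.073)
for y in(117,39,-39,-117):print(y,460.3-s*y,-60.7+c*y)
```

```text
now [ 660.9 -199.   181.9] 1.72 t 5.2 open 37.7 | shift [ 283.2 -168.9    3. ] rot [0.003 0.001 0.076]
117 451.76658381051163 55.9883919168354
39 457.4555279368372 -21.803869361054872
-39 463.1444720631628 -99.59613063894514
-117 468.8334161894884 -177.38839191683542
```

In the tool's units: 283 mm / 750 = 0.3773, 267 mm / 750 = 0.356, 0.076 rad / 4 = 0.019.

Emit:
{"method": "arm_command", "body": {
  "increments": [
    [[0.0187,-0.0107,0],[0,0,0.0025],30],
    [[0.0573,-0.0333,0],[0,0,0.005],30],
    [[0.1067,-0.064,0],[0,0,0.0075],30],
    [[0.16,-0.096,0],[0,0,0.01],30],
    [[0.2133,-0.1267,0],[0,0,0.0125],30],
    [[0.2667,-0.1587,0],[0,0,0.015],30],
    [[0.3173,-0.1893,0],[0,0,0.0175],30],
    [[0.356,-0.212,0],[0,0,0.019],30],
    [[0.3773,-0.2253,0],[0,0,0.019],30],
    [[0.3773,-0.2253,0],[0,0,0.019],30]
  ]
}}

```text
time_s: 6.2
eef_pos: [449.4, 57.2, 179.1]
tool_rot: [0.68, 0.733, -0.0, -0.0]
contact_force: [1.1, -0.3, -1.2]
opening: 37.6
gripper_force: 30.0
```

In the tool's units: 100 mm / 750 = 0.1333, 80 mm / 750 = 0.1067.

Emit:
{"method": "arm_command", "body": {
  "increments": [
    [[0,0,0.0267],[0,0,0],30],
    [[0,0,0.0667],[0,0,0],30],
    [[0,0,0.1067],[0,0,0],30],
    [[0,0,0.1333],[0,0,0],30],
    [[0,0,0.1333],[0,0,0],30],
    [[0,0,0.1333],[0,0,0],30]
  ]
}}

```text
time_s: 6.8
eef_pos: [451.1, 55.5, 79.7]
tool_rot: [0.681, 0.732, -0.0, -0.0]
contact_force: [-0.2, 0.0, -1.2]
opening: 38.1
gripper_force: 30.0
```

Run:
```python
from h import *
go((451.8,56,36.5),1.644)
a=env.get_image("side")[180:340,280:460,::-1];b=env.get_image("wrist")[:,:,::-1]
cv2.imwrite("pics/p1.png",np.hstack([cv2.resize(a,(450,400)),b[:,145:495]]))
```

```text
now [451.1  55.5  79.7] 1.643 t 6.8 open 38.1 | shift [ 0.4  0.8 43.2] rot [-0.001 -0.    -0.001]
```

View pics/p1.png

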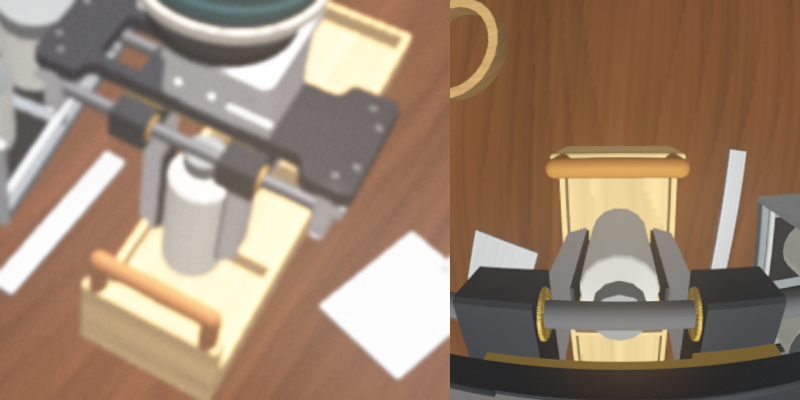

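The slim hangs over the bay beside the handle, centred across it (wrist panel (618,260) between the side walls). Lower, release, rise.

In the tool's units: 43 mm / 750 = 0.0573, 38 mm / 750 = 0.0507.

Emit:
{"method": "arm_command", "body": {
  "increments": [
    [[0,0.0013,0.02],[0,0,0],30],
    [[0,0.0013,0.0373],[0,0,0],30],
    [[0,0.0013,0.0507],[0,0,0],30],
    [[0,0.0013,0.0573],[0,0,0],30],
    [[0,0.0013,0.0573],[0,0,0],30],
    [[0,0.0013,0.0573],[0,0,0],30]
  ]
}}

```text
time_s: 7.5
eef_pos: [452.0, 56.1, 36.9]
tool_rot: [0.681, 0.733, 0.0, -0.0]
contact_force: [-0.1, 0.3, -1.0]
opening: 37.9
gripper_force: 30.0
```

In the tool's units: -140 mm / 750 = -0.1867, -110 mm / 750 = -0.1467.

Emit:
{"method": "arm_command", "body": {
  "increments": [
    [[0,0,0],[0,0,0],66],
    [[0,0,0],[0,0,0],66],
    [[0,0,0],[0,0,0],66],
    [[0,0,0],[0,0,0],66],
    [[0,0,-0.04],[0,0,0],66],
    [[0,0,-0.0933],[0,0,0],94],
    [[0,0,-0.1467],[0,0,0],94],
    [[0,0,-0.1867],[0,0,0],94],
    [[0,0,-0.1867],[0,0,0],94]
  ]
}}

```text
time_s: 8.4
eef_pos: [453.7, 56.2, 180.2]
tool_rot: [0.681, 0.732, 0.002, 0.002]
contact_force: [0.4, -0.9, -0.3]
opening: 92.6
gripper_force: 0.0
```

Run:
```python
from h import *
go((653,-124,176),1.76)
```

```text
now [453.7  56.2 180.2] 1.644 t 8.4 open 92.6 | shift [-194.2  185.7    5.4] rot [ 0.006  0.001 -0.116]
```

In the tool's units: -194 mm / 750 = -0.2587, 186 mm / 750 = 0.248, -0.116 rad / 4 = -0.029.

Emit:
{"method": "arm_command", "body": {
  "increments": [
    [[-0.032,0.0307,0],[0,0,-0.005],94],
    [[-0.064,0.0613,0],[0,0,-0.01],94],
    [[-0.1067,0.1027,0],[0,0,-0.015],94],
    [[-0.1493,0.1427,0],[0,0,-0.02],94],
    [[-0.1933,0.184,0],[0,0,-0.025],94],
    [[-0.2333,0.2227,0],[0,0,-0.029],94],
    [[-0.2587,0.248,0],[0,0,-0.029],94],
    [[-0.2587,0.248,0.0333],[0,0,-0.029],94],
    [[-0.2587,0.248,0.04],[0,0,-0.029],94],
    [[-0.2587,0.248,0.04],[0,0,-0.029],94]
  ]
}}

```text
time_s: 9.4
eef_pos: [650.5, -123.3, 145.3]
tool_rot: [0.637, 0.771, -0.001, -0.001]
contact_force: [0.2, -0.4, -0.2]
opening: 93.9
gripper_force: 0.0
```

Run:
```python
from h import *
C=np.array([plane(np.array(p)/4+[225,145]-.375,94)[:2] for p in((417,87),(517,70),(524,128),(430,147))])
print(C.round(1),C.mean(0).round(1),"yaw",[np.arctan2(-(a-b)[0],(a-b)[1]).round(3) for a,b in((C[0],C[1]),(C[3],C[2]))])
go((*C.mean(0),42),1.75)
b=env.get_image("wrist")[:,:,::-1]; a=env.get_image("top")[220:300,220:390,::-1]
cv2.imwrite("pics/w3.png",np.hstack([b[:,170:470],cv2.resize(a,(500,235))[np.minimum(np.arange(400),234)]]))
```

```text
[[ 665.4  -98.4]
 [ 675.2 -151.5]
 [ 644.2 -155.3]
 [ 633.5 -105.5]] [ 654.5 -127.7] yaw [np.float64(0.182), np.float64(0.212)]
now [ 650.5 -123.3  145.3] 1.761 t 9.4 open 93.9 | shift [ -5.2   3.4 103.3] rot [-0.003 -0.001  0.011]
```

View pics/w3.png

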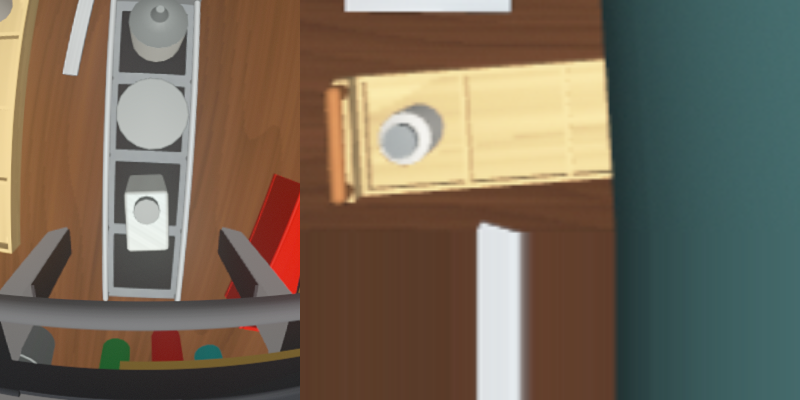

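The slim stands in the handle bay (right panel (405,135)). The tin's edges are parallel to the fingers and centred between them (147 vs 144). Correct by (-5,+3), descend and grip.

In the tool's units: 102 mm / 750 = 0.136, 90 mm / 750 = 0.12.

Emit:
{"method": "arm_command", "body": {
  "increments": [
    [[-0.0067,0.004,0.0133],[0,0,0],94],
    [[-0.0067,0.004,0.0467],[0,0,0],94],
    [[-0.0067,0.004,0.0867],[0,0,0],94],
    [[-0.0067,0.004,0.12],[0,0,0],94],
    [[-0.0067,0.004,0.136],[0,0,0],94],
    [[-0.0067,0.004,0.136],[0,0,0],94],
    [[-0.0067,0.004,0.136],[0,0,0],26],
    [[-0.0067,0.004,0.136],[0,0,0],26],
    [[-0.0067,0.004,0.136],[0,0,0],26],
    [[-0.0067,0.004,0.136],[0,0,0],26]
  ]
}}

```text
time_s: 10.5
eef_pos: [655.8, -128.4, 45.4]
tool_rot: [0.637, 0.771, 0.0, 0.0]
contact_force: [-0.6, 0.9, -0.6]
opening: 65.2
gripper_force: 0.0
```

Emit:
{"method": "arm_command", "body": {
  "increments": [
    [[0,0,0],[0,0,0],26],
    [[0,0,0],[0,0,0],26],
    [[0,0,0],[0,0,0],26],
    [[0,0,0],[0,0,0],26],
    [[0,0,0],[0,0,0],26]
  ]
}}

```text
time_s: 11.0
eef_pos: [655.2, -128.3, 44.6]
tool_rot: [0.637, 0.771, -0.0, -0.0]
contact_force: [-2.3, 0.9, 0.5]
opening: 34.2
gripper_force: 29.8
```

In the tool's units: -140 mm / 750 = -0.1867, -125 mm / 750 = -0.1667.

Emit:
{"method": "arm_command", "body": {
  "increments": [
    [[0,0,-0.0133],[0,0,0],26],
    [[0,0,-0.0467],[0,0,0],26],
    [[0,0,-0.0867],[0,0,0],26],
    [[0,0,-0.1267],[0,0,0],26],
    [[0,0,-0.1667],[0,0,0],26],
    [[0,0,-0.1867],[0,0,0],26],
    [[0,0,-0.1867],[0,0,0],26]
  ]
}}

```text
time_s: 11.7
eef_pos: [656.3, -128.4, 186.8]
tool_rot: [0.637, 0.771, 0.001, 0.001]
contact_force: [0.2, 0.1, -2.1]
opening: 33.8
gripper_force: 29.8
```

Run:
```python
from h import *
go((457.5,-21.8,178),1.644)
```

```text
now [ 656.3 -128.4  186.8] 1.76 t 11.7 open 33.8 | shift [ 142.  -175.3    8.1] rot [0.003 0.001 0.116]
```

In the tool's units: -175 mm / 750 = -0.2333, 142 mm / 750 = 0.1893, 0.116 rad / 4 = 0.029.

Emit:
{"method": "arm_command", "body": {
  "increments": [
    [[0.0107,-0.0133,0],[0,0,0.005],26],
    [[0.032,-0.04,0],[0,0,0.01],26],
    [[0.064,-0.0787,0],[0,0,0.015],26],
    [[0.0987,-0.1213,0],[0,0,0.02],26],
    [[0.1307,-0.1613,0],[0,0,0.025],26],
    [[0.16,-0.1973,0],[0,0,0.029],26],
    [[0.18,-0.2227,0],[0,0,0.029],26],
    [[0.1893,-0.2333,0],[0,0,0.029],26],
    [[0.1893,-0.2333,0],[0,0,0.029],26],
    [[0.1893,-0.2333,0],[0,0,0.029],26]
  ]
}}

```text
time_s: 12.7
eef_pos: [457.5, -22.2, 184.4]
tool_rot: [0.681, 0.732, 0.0, -0.0]
contact_force: [0.1, -0.7, -3.1]
opening: 34.0
gripper_force: 29.8
```

In the tool's units: 115 mm / 750 = 0.1533, 105 mm / 750 = 0.14.

Emit:
{"method": "arm_command", "body": {
  "increments": [
    [[0,0,0.0267],[0,0,0],26],
    [[0,0,0.0667],[0,0,0],26],
    [[0,0,0.1067],[0,0,0],26],
    [[0,0,0.14],[0,0,0],26],
    [[0,0,0.1533],[0,0,0],26],
    [[0,0,0.1533],[0,0,0],26],
    [[0,0,0.1533],[0,0,0],26]
  ]
}}

```text
time_s: 13.4
eef_pos: [457.6, -21.7, 70.3]
tool_rot: [0.681, 0.732, 0.0, 0.0]
contact_force: [0.1, 0.1, -1.8]
opening: 34.1
gripper_force: 29.8
```

Run:
```python
from h import *
go((457.5,-21.8,41.5),1.644)
```

```text
now [457.6 -21.7  70.3] 1.644 t 13.4 open 34.1 | shift [-0.  -0.1 28.8] rot [ 0.001 -0.    -0.   ]
```

In the tool's units: 29 mm / 750 = 0.0387, 22 mm / 750 = 0.0293.

Emit:
{"method": "arm_command", "body": {
  "increments": [
    [[0,0,0.016],[0,0,0],26],
    [[0,0,0.0293],[0,0,0],26],
    [[0,0,0.0387],[0,0,0],26],
    [[0,0,0.0387],[0,0,0],26],
    [[0,0,0.0387],[0,0,0],26]
  ]
}}

```text
time_s: 13.9
eef_pos: [456.7, -21.6, 40.3]
tool_rot: [0.681, 0.732, -0.0, -0.0]
contact_force: [-1.5, 0.6, -2.1]
opening: 34.1
gripper_force: 29.9
```

In the tool's units: -135 mm / 750 = -0.18, -110 mm / 750 = -0.1467.

Emit:
{"method": "arm_command", "body": {
  "increments": [
    [[0,0,0],[0,0,0],64],
    [[0,0,0],[0,0,0],64],
    [[0,0,0],[0,0,0],64],
    [[0,0,0],[0,0,0],64],
    [[0,0,-0.04],[0,0,0],64],
    [[0,0,-0.0933],[0,0,0],94],
    [[0,0,-0.1467],[0,0,0],94],
    [[0,0,-0.18],[0,0,0],94],
    [[0,0,-0.18],[0,0,0],94]
  ]
}}

```text
time_s: 14.8
eef_pos: [458.4, -21.8, 178.8]
tool_rot: [0.681, 0.732, 0.001, 0.002]
contact_force: [0.4, -0.1, -0.5]
opening: 91.9
gripper_force: 0.0
```

Run:
```python
from h import *
go((641.2,-44.3,140),1.72)
```

```text
now [458.4 -21.8 178.8] 1.644 t 14.8 open 91.9 | shift [-35.6 180.4  39.8] rot [ 0.005  0.002 -0.076]
```

In the tool's units: 180 mm / 750 = 0.24, 162 mm / 750 = 0.216, -0.076 rad / 4 = -0.019.

Emit:
{"method": "arm_command", "body": {
  "increments": [
    [[-0.0053,0.0267,0],[0,0,-0.005],94],
    [[-0.0133,0.0667,0],[0,0,-0.01],94],
    [[-0.024,0.12,0],[0,0,-0.015],94],
    [[-0.0347,0.1733,0],[0,0,-0.019],94],
    [[-0.0427,0.216,0.02],[0,0,-0.019],94],
    [[-0.048,0.24,0.04],[0,0,-0.019],94],
    [[-0.048,0.24,0.0507],[0,0,-0.019],94],
    [[-0.048,0.24,0.0507],[0,0,-0.019],94],
    [[-0.048,0.24,0.0507],[0,0,-0.019],94]
  ]
}}

```text
time_s: 15.7
eef_pos: [638.4, -44.2, 137.7]
tool_rot: [0.652, 0.758, -0.0, -0.0]
contact_force: [0.8, -1.3, 2.0]
opening: 94.1
gripper_force: 0.0
```

Run:
```python
from h import *
go((641.2,-44.3,33),1.72)
b=env.get_image("wrist")[:,:,::-1]; a=env.get_image("side")[180:340,280:460,::-1]
cv2.imwrite("pics/w4.png",np.hstack([b[:,160:480],cv2.resize(a,(450,400))]))
```

```text
now [638.4 -44.2 137.7] 1.72 t 15.7 open 94.1 | shift [ -0.5   2.8 104.7] rot [-0. -0.  0.]
```

View pics/w4.png

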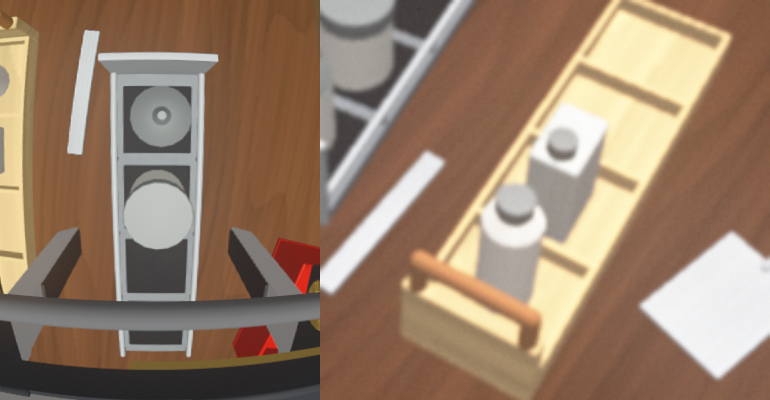

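Slim and tin stand flat in bays 1 and 2 from the handle. The jar lid (158,215) is centred between the fingers (155). Descend and grip.

In the tool's units: 103 mm / 750 = 0.1373, 90 mm / 750 = 0.12.

Emit:
{"method": "arm_command", "body": {
  "increments": [
    [[0,0.0027,0.0133],[0,0,0],94],
    [[0,0.0027,0.0467],[0,0,0],94],
    [[0,0.0027,0.0867],[0,0,0],94],
    [[0,0.0027,0.12],[0,0,0],94],
    [[0,0.0027,0.1373],[0,0,0],94],
    [[0,0.0027,0.1373],[0,0,0],94],
    [[0,0.0027,0.1373],[0,0,0],46],
    [[0,0.0027,0.1373],[0,0,0],46],
    [[0,0.0027,0.1373],[0,0,0],46],
    [[0,0.0027,0.1373],[0,0,0],46]
  ]
}}

```text
time_s: 16.8
eef_pos: [641.3, -44.3, 35.4]
tool_rot: [0.653, 0.758, 0.0, 0.0]
contact_force: [0.2, -0.4, -0.8]
opening: 65.1
gripper_force: 0.0
```

Emit:
{"method": "arm_command", "body": {
  "increments": [
    [[0,0,0],[0,0,0],46],
    [[0,0,0],[0,0,0],46],
    [[0,0,0],[0,0,0],46]
  ]
}}

```text
time_s: 17.1
eef_pos: [641.1, -44.2, 35.0]
tool_rot: [0.653, 0.758, 0.0, 0.0]
contact_force: [-1.6, -0.7, 5.3]
opening: 55.4
gripper_force: 30.0
```

In the tool's units: -140 mm / 750 = -0.1867, -125 mm / 750 = -0.1667.

Emit:
{"method": "arm_command", "body": {
  "increments": [
    [[0,0,-0.0133],[0,0,0],46],
    [[0,0,-0.0467],[0,0,0],46],
    [[0,0,-0.0867],[0,0,0],46],
    [[0,0,-0.1267],[0,0,0],46],
    [[0,0,-0.1667],[0,0,0],46],
    [[0,0,-0.1867],[0,0,0],46],
    [[0,0,-0.1867],[0,0,0],46]
  ]
}}

```text
time_s: 17.8
eef_pos: [641.7, -44.2, 176.6]
tool_rot: [0.653, 0.758, 0.001, 0.001]
contact_force: [0.2, -0.3, -1.7]
opening: 55.1
gripper_force: 30.0
```

Run:
```python
from h import *
go((463.1,-99.6,178),1.644)
```

```text
now [641.7 -44.2 176.6] 1.72 t 17.8 open 55.1 | shift [ -28.3 -184.9   -1.9] rot [0.003 0.001 0.076]
```

In the tool's units: -185 mm / 750 = -0.2467, -177 mm / 750 = -0.236, 0.076 rad / 4 = 0.019.

Emit:
{"method": "arm_command", "body": {
  "increments": [
    [[-0.0027,-0.0133,0],[0,0,0.0025],46],
    [[-0.0067,-0.0413,0],[0,0,0.0075],46],
    [[-0.0133,-0.084,0],[0,0,0.0125],46],
    [[-0.02,-0.1293,0],[0,0,0.015],46],
    [[-0.0267,-0.1733,0],[0,0,0.019],46],
    [[-0.032,-0.2107,0],[0,0,0.019],46],
    [[-0.036,-0.236,0],[0,0,0.019],46],
    [[-0.0373,-0.2467,0],[0,0,0.019],46],
    [[-0.0373,-0.2467,0],[0,0,0.019],46],
    [[-0.0373,-0.2467,0],[0,0,0.019],46]
  ]
}}

```text
time_s: 18.8
eef_pos: [462.5, -99.2, 174.3]
tool_rot: [0.681, 0.732, 0.0, -0.0]
contact_force: [-0.0, 0.5, -2.2]
opening: 55.5
gripper_force: 30.0
```

In the tool's units: 112 mm / 750 = 0.1493, 105 mm / 750 = 0.14.

Emit:
{"method": "arm_command", "body": {
  "increments": [
    [[0,0,0.0267],[0,0,0],46],
    [[0,0,0.0667],[0,0,0],46],
    [[0,0,0.1067],[0,0,0],46],
    [[0,0,0.14],[0,0,0],46],
    [[0,0,0.1493],[0,0,0],46],
    [[0,0,0.1493],[0,0,0],46],
    [[0,0,0.1493],[0,0,0],46]
  ]
}}

```text
time_s: 19.5
eef_pos: [463.0, -99.1, 63.5]
tool_rot: [0.681, 0.733, 0.0, 0.0]
contact_force: [0.2, -0.4, -1.1]
opening: 55.3
gripper_force: 30.0
```

Run:
```python
from h import *
go((463.1,-99.6,32),1.644)
a=env.get_image("side")[150:330,280:460,::-1];b=env.get_image("wrist")[:,:,::-1]
cv2.imwrite("pics/p3.png",np.hstack([cv2.resize(a,(400,400)),b[:,145:495]]))
```

```text
now [463.  -99.1  63.5] 1.644 t 19.5 open 55.3 | shift [-0.5  0.  31.5] rot [0.001 0.    0.   ]
```

View pics/p3.png

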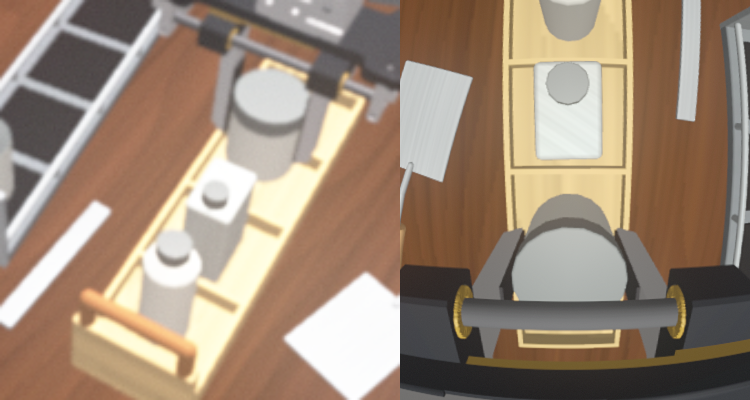

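The jar hangs level over the third bay from the handle (left panel (268,120)), centred across it. Lower and release.

In the tool's units: 31 mm / 750 = 0.0413, 29 mm / 750 = 0.0387.

Emit:
{"method": "arm_command", "body": {
  "increments": [
    [[0,0,0.016],[0,0,0],46],
    [[0,0,0.0307],[0,0,0],46],
    [[0,0,0.0387],[0,0,0],46],
    [[0,0,0.0413],[0,0,0],46],
    [[0,0,0.0413],[0,0,0],46],
    [[0,0,0.0413],[0,0,0],46]
  ]
}}

```text
time_s: 20.2
eef_pos: [462.2, -99.3, 31.6]
tool_rot: [0.681, 0.732, -0.0, -0.0]
contact_force: [0.0, -0.0, -1.9]
opening: 55.2
gripper_force: 30.0
```

In the tool's units: -140 mm / 750 = -0.1867, -110 mm / 750 = -0.1467.

Emit:
{"method": "arm_command", "body": {
  "increments": [
    [[0,0,0],[0,0,0],76],
    [[0,0,0],[0,0,0],76],
    [[0,0,0],[0,0,0],76],
    [[0,0,0],[0,0,0],76],
    [[0,0,-0.04],[0,0,0],76],
    [[0,0,-0.0933],[0,0,0],94],
    [[0,0,-0.1467],[0,0,0],94],
    [[0,0,-0.1867],[0,0,0],94],
    [[0,0,-0.1867],[0,0,0],94]
  ]
}}

```text
time_s: 21.1
eef_pos: [464.0, -99.7, 175.3]
tool_rot: [0.681, 0.732, 0.001, 0.003]
contact_force: [0.6, 0.0, -0.1]
opening: 93.3
gripper_force: 0.0
```

Run:
```python
from h import *
go((632,33,140),1.72)
```

```text
now [464.  -99.7 175.3] 1.644 t 21.1 open 93.3 | shift [120.2 177.   36. ] rot [ 0.005  0.003 -0.076]
```

In the tool's units: 178 mm / 750 = 0.2373, 177 mm / 750 = 0.236, -0.076 rad / 4 = -0.019.

Emit:
{"method": "arm_command", "body": {
  "increments": [
    [[0.02,0.0293,0],[0,0,-0.005],94],
    [[0.0507,0.0747,0],[0,0,-0.01],94],
    [[0.0827,0.1227,0],[0,0,-0.015],94],
    [[0.116,0.1707,0],[0,0,-0.019],94],
    [[0.144,0.2133,0.0133],[0,0,-0.019],94],
    [[0.16,0.236,0.0373],[0,0,-0.019],94],
    [[0.16,0.2373,0.0453],[0,0,-0.019],94],
    [[0.16,0.2373,0.0453],[0,0,-0.019],94],
    [[0.16,0.2373,0.0453],[0,0,-0.019],94]
  ]
}}

```text
time_s: 22.0
eef_pos: [630.5, 32.5, 137.8]
tool_rot: [0.653, 0.758, -0.0, 0.0]
contact_force: [0.3, -0.0, 0.3]
opening: 93.9
gripper_force: 0.0
```

Run:
```python
from h import *
go((632,33,33),1.72)
b=env.get_image("wrist")[:,:,::-1]; a=env.get_image("side")[150:330,280:460,::-1]
cv2.imwrite("pics/w5.png",np.hstack([b[:,160:480],cv2.resize(a,(400,400))]))
```

```text
now [630.5  32.5 137.8] 1.719 t 22.0 open 93.9 | shift [  0.3   1.6 104.8] rot [-0.     0.    -0.001]
```

View pics/w5.png

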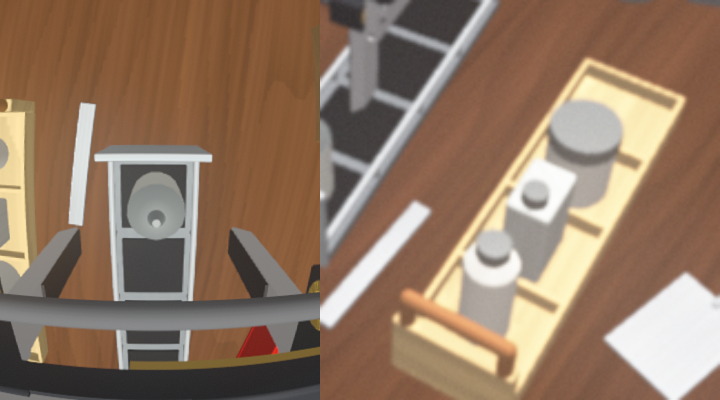

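The jar stands in bay 3. The spout tip (156,223) is midway between the fingers (155). Descend and grip.

In the tool's units: 103 mm / 750 = 0.1373, 90 mm / 750 = 0.12.

Emit:
{"method": "arm_command", "body": {
  "increments": [
    [[0,0.0013,0.0133],[0,0,0],94],
    [[0,0.0013,0.0467],[0,0,0],94],
    [[0,0.0013,0.0867],[0,0,0],94],
    [[0,0.0013,0.12],[0,0,0],94],
    [[0,0.0013,0.1373],[0,0,0],94],
    [[0,0.0013,0.1373],[0,0,0],94],
    [[0,0.0013,0.1373],[0,0,0],40],
    [[0,0.0013,0.1373],[0,0,0],40],
    [[0,0.0013,0.1373],[0,0,0],40],
    [[0,0.0013,0.1373],[0,0,0],40]
  ]
}}

```text
time_s: 23.1
eef_pos: [632.3, 33.4, 35.4]
tool_rot: [0.653, 0.758, 0.0, 0.0]
contact_force: [-0.4, -0.5, 0.5]
opening: 65.3
gripper_force: 0.0
```

Emit:
{"method": "arm_command", "body": {
  "increments": [
    [[0,0,0],[0,0,0],40],
    [[0,0,0],[0,0,0],40],
    [[0,0,0],[0,0,0],40],
    [[0,0,0],[0,0,0],40]
  ]
}}

```text
time_s: 23.5
eef_pos: [632.0, 33.5, 34.8]
tool_rot: [0.653, 0.758, 0.0, -0.0]
contact_force: [-0.6, 0.5, 4.1]
opening: 47.5
gripper_force: 30.0
```

Emit:
{"method": "arm_command", "body": {
  "increments": [
    [[0,0,-0.0133],[0,0,0],40],
    [[0,0,-0.0467],[0,0,0],40],
    [[0,0,-0.0867],[0,0,0],40],
    [[0,0,-0.1267],[0,0,0],40],
    [[0,0,-0.1667],[0,0,0],40],
    [[0,0,-0.1867],[0,0,0],40],
    [[0,0,-0.1867],[0,0,0],40]
  ]
}}

```text
time_s: 24.2
eef_pos: [632.7, 33.6, 176.6]
tool_rot: [0.653, 0.758, 0.001, 0.001]
contact_force: [0.6, -0.0, -2.6]
opening: 47.7
gripper_force: 30.0
```

Run:
```python
from h import *
go((468.8,-177.4,178),1.644)
```

```text
now [632.7  33.6 176.6] 1.72 t 24.2 open 47.7 | shift [-184.3 -193.4   -1.8] rot [0.003 0.    0.076]
```

In the tool's units: -193 mm / 750 = -0.2573, -184 mm / 750 = -0.2453, 0.076 rad / 4 = 0.019.

Emit:
{"method": "arm_command", "body": {
  "increments": [
    [[-0.0133,-0.0133,0],[0,0,0.0025],40],
    [[-0.04,-0.0427,0],[0,0,0.0075],40],
    [[-0.08,-0.084,0],[0,0,0.0125],40],
    [[-0.12,-0.1267,0],[0,0,0.015],40],
    [[-0.16,-0.168,0],[0,0,0.019],40],
    [[-0.2,-0.2107,0],[0,0,0.019],40],
    [[-0.232,-0.244,0],[0,0,0.019],40],
    [[-0.2453,-0.2573,0],[0,0,0.019],40],
    [[-0.2453,-0.2573,0],[0,0,0.019],40],
    [[-0.2453,-0.2573,0],[0,0,0.019],40]
  ]
}}

```text
time_s: 25.2
eef_pos: [467.7, -177.0, 173.8]
tool_rot: [0.681, 0.732, -0.0, -0.001]
contact_force: [0.5, 0.4, -2.0]
opening: 47.8
gripper_force: 30.0
```

In the tool's units: 112 mm / 750 = 0.1493, 105 mm / 750 = 0.14.

Emit:
{"method": "arm_command", "body": {
  "increments": [
    [[0,0,0.0267],[0,0,0],40],
    [[0,0,0.0667],[0,0,0],40],
    [[0,0,0.1067],[0,0,0],40],
    [[0,0,0.14],[0,0,0],40],
    [[0,0,0.1493],[0,0,0],40],
    [[0,0,0.1493],[0,0,0],40],
    [[0,0,0.1493],[0,0,0],40]
  ]
}}

```text
time_s: 25.9
eef_pos: [469.0, -176.8, 63.5]
tool_rot: [0.681, 0.733, 0.0, 0.0]
contact_force: [0.3, -0.7, -1.0]
opening: 47.5
gripper_force: 30.0
```

Run:
```python
from h import *
go((468.8,-177.4,31.5),1.644)
a=env.get_image("side")[150:330,280:460,::-1];b=env.get_image("wrist")[:,:,::-1]
cv2.imwrite("pics/p4.png",np.hstack([cv2.resize(a,(400,400)),b[:,145:495]]))
```

```text
now [ 469.  -176.8   63.5] 1.644 t 25.9 open 47.5 | shift [-0.6 -0.3 32. ] rot [0.001 0.    0.   ]
```

View pics/p4.png

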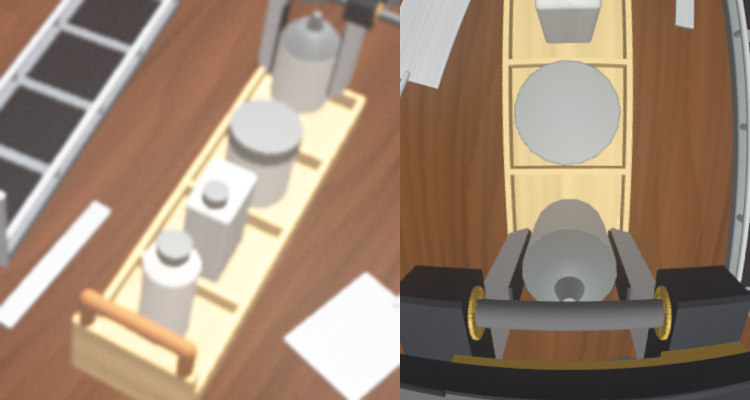

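The spout hangs over the far bay (left panel (310,75)), centred. Lower, release, rise.

In the tool's units: 31 mm / 750 = 0.0413, 29 mm / 750 = 0.0387.

Emit:
{"method": "arm_command", "body": {
  "increments": [
    [[-0.0013,0,0.016],[0,0,0],40],
    [[-0.0013,0,0.0307],[0,0,0],40],
    [[-0.0013,0,0.0387],[0,0,0],40],
    [[-0.0013,0,0.0413],[0,0,0],40],
    [[-0.0013,0,0.0413],[0,0,0],40],
    [[-0.0013,0,0.0413],[0,0,0],40]
  ]
}}

```text
time_s: 26.6
eef_pos: [468.5, -178.0, 31.7]
tool_rot: [0.681, 0.732, 0.0, -0.0]
contact_force: [-0.5, -0.1, -1.9]
opening: 47.4
gripper_force: 30.0
```

In the tool's units: -200 mm / 750 = -0.2667, -170 mm / 750 = -0.2267.

Emit:
{"method": "arm_command", "body": {
  "increments": [
    [[0,0,0],[0,0,0],74],
    [[0,0,0],[0,0,0],74],
    [[0,0,0],[0,0,0],74],
    [[0,0,0],[0,0,0],74],
    [[0,0,-0.04],[0,0,0],74],
    [[0,0,-0.0933],[0,0,0],94],
    [[0,0,-0.16],[0,0,0],94],
    [[0,0,-0.2267],[0,0,0],94],
    [[0,0,-0.2667],[0,0,0],94],
    [[0,0,-0.2667],[0,0,0],94]
  ]
}}

```text
time_s: 27.6
eef_pos: [470.2, -178.7, 235.8]
tool_rot: [0.681, 0.732, 0.001, 0.003]
contact_force: [0.1, -0.6, -1.1]
opening: 94.2
gripper_force: 0.0
```

In the tool's units: -120 mm / 750 = -0.16, -100 mm / 750 = -0.1333.

Emit:
{"method": "arm_command", "body": {
  "increments": [
    [[-0.04,0,0],[0,0,0],94],
    [[-0.0933,0,0],[0,0,0],94],
    [[-0.1333,0,0],[0,0,0],94],
    [[-0.16,0,0],[0,0,0],94],
    [[-0.16,0,0],[0,0,0],94],
    [[-0.16,0,0],[0,0,0],94],
    [[-0.16,0,0],[0,0,0],94]
  ]
}}

```text
time_s: 28.3
eef_pos: [477.5, -296.4, 231.6]
tool_rot: [0.68, 0.733, 0.0, -0.0]
contact_force: [1.0, -0.6, -0.0]
opening: 94.0
gripper_force: 0.0
```

Run:
```python
from h import *
a=env.get_image("side")[150:330,280:460,::-1];b=env.get_image("wrist")[:,:,::-1]
cv2.imwrite("pics/f.png",np.hstack([cv2.resize(a,(400,400)),b[:,145:495]]));s=env.sense();print(s["time_s"],s["dq"].round(3))
```

```text
28.4 [ 0.001  0.002  0.005 -0.003 -0.     0.001  0.002]
```

View pics/f.png

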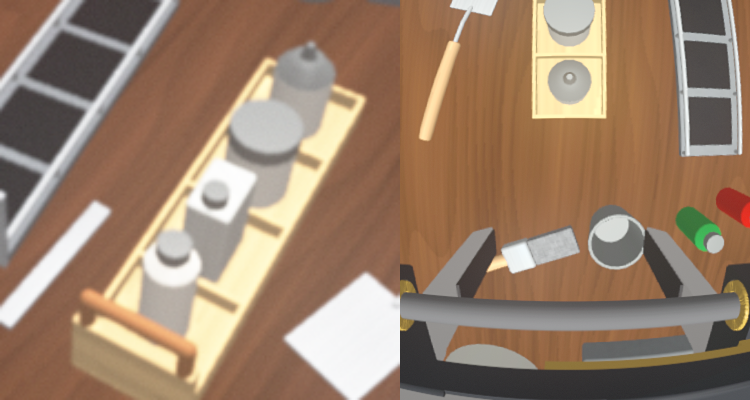

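All four stand upright, one to a bay: slim at the handle (170,285), then tin (220,220), jar (265,150) and spout (303,95). The arm is clear of everything.

```bash
python3 -c "
from station import env
print(env.sign_off())"
```

```text
the job is handed in; nothing more can be done
None
```

All four containers stand upright in the tote in reverse order (slim at the handle, then tin, jar, and spout in the far bay), confirmed in the last camera views, and I handed the job in at about 28 s; no verdict was returned.

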